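# Fold back the filter unit's cover and advance the filter wheel

## Task

Push the teal bar of the filter unit's bifold cover along its tracks until the two amber panels stand folded flat against each other, fully home. Then turn the teal knob of the filter wheel inside three clicks clockwise, seen from above. Leave the cover folded open and do not disturb the small things standing beside the unit.

Things in the scene. Friction and masses are not known exactly. Their poses are not given: they have to be found in the camera images.
- filter_unit: Fixed grey open-topped housing, 150 (x) x 270 (y) x 122 mm high. Origin: centre of its underside, z up; +y is the way the cover folds. Side walls at x = +-75 mm carry aluminium tracks 12 mm wide, top z = 122 mm, 126 mm clear between them. The -y end wall is only 90 mm high, so a tool can come in over it behind the bar. (Below, y and z in mm are this unit's.)
- push_bar (a point): Centre of the teal push bar, round, 12 mm thick, 118 mm long along the unit's x, at the free (-y) edge of the cover, z = 112. Rollers in the tracks let it move only along y: -112 (closed) to +94 (fully home). It takes 5 to 12 N towards +y and the ridge rises. The panel is on its +y side, so push it, do not pinch it; nothing else is at that height behind it.
- ridge (a point): Middle of the hinge between the two panels, each 110 mm long, 120 wide, 5 thick, black frame with amber window. The first is hinged to the unit at y = +105, z = 112. Folded, both stand upright there, 110 mm above the tracks, more than fingers are long: lean the tool back (about 30 degrees, top towards -y) or finish by pushing on the panel's face.
- cover (a joint): Fold angle in rad past the closed shape: 0 closed (a shallow ridge, panels 0.15 rad up), 1.37 fully home (upright, flat together; hard stop). Panels stand value + 0.15 rad up and the bar is at y = 105 - 220 cos(value + 0.15). The hinges are stiff: the cover stays where it is left. Starts partly raised, 0.03 to 0.35.
- knob_grip (a point): Point to grip on the axis of the teal bar knob: x = 0, y = -30, z = 70 mm. Bar 40 mm long, 11 thick, z = 56 to 82, white line on one half of its top. Below it a black hub, 40 mm across, top z = 56, and the filter wheel, 92 mm across, top z = 46. A slim black read head at y = 5 to 39 is up to z = 59. Out of reach until the cover is folded.
- filter_wheel (a joint): Angle of knob and wheel in rad, growing clockwise from above. One click = 24 degrees = 0.419 rad, takes 0.1 N m; let go, it snaps to the nearest stop. Starts at stop 0 (value 0), with the knob's bar 36 degrees counterclockwise from the unit's x axis; after three clicks (1.257) the bar is 36 degrees clockwise from it. Turns on to stop 7.
- mirror_mount: Black mirror mount with white adjusting screws, 46 x 38 x 46 mm, loose, standing beside the unit's -y end. Origin: centre of its underside.
- lens_tube: Black lens tube, 30 mm across and 30 mm high, loose, standing beside the unit's -y end. Origin: centre of its underside.
- slide_box: White slide box, 35 x 85 x 34 mm, loose, standing beside the unit's +y end. Origin: centre of its underside.

How it is judged (in metres and radians):
On the way, in this order (a step that is already met when the one before it is completed fails the run):
1. the cover is folded fully home, the wheel still at its first stop (value of joint cover above 1.31 rad and value of joint filter_wheel below 0.2 rad), for 0.2 s.
2. the wheel is three clicks on (value of joint filter_wheel between 1.157 and 1.357 rad), for 0.2 s.
At the end, for the whole second after the job is handed in: The cover stands folded within 0.06 rad of fully home (1.37) and the filter wheel rests at its third stop, 1.257 rad, within 0.1 rad (all of step 2 and value of joint cover above 1.31 rad); the robot touches nothing.
It fails at once if the mirror mount was shifted by over 20 mm or tipped over (distance of mirror_mount from where it was at the start of the episode above 0.02 m or angle between mirror_mount's own z axis and vertical above 0.4 rad).
It fails at once if the lens tube was shifted by over 20 mm or tipped over (distance of lens_tube from where it was at the start of the episode above 0.02 m or angle between lens_tube's own z axis and vertical above 0.4 rad).
It fails at once if the slide box was shifted by over 20 mm or tipped over (distance of slide_box from where it was at the start of the episode above 0.02 m or angle between slide_box's own z axis and vertical above 0.4 rad).
It also fails if it takes over 58 s, if anything falls off the work surface, if the arm or the gripper's body presses on something with over 40 N, if the wrist force passes 120 N, or if a joint passes its speed limit or range.

## Robot

A 6-joint arm with a two-finger parallel gripper is mounted at the origin on a cart in front of the work surface, level with it; the furniture and walls round the work are solid. World frame = base frame: x ahead of the robot, y to its left, z up, the work surface at z = 0. Lengths are in mm, angles in rad, forces in N, time in s.
With the tool pointing down it reaches from about 350 to 975 mm from the base axis. Payload 17.4 kg.
Tool frame: the origin (TCP) lies on the centre line of the jaws, within the pads' length; the fingertips stand 8 mm ahead of it and the grasp point (between the pads) lies 11 mm behind it; z points along the fingers, y is the line along which they close (so a half turn about z gives the same grasp; the last joint's range is limited). The gripper opens to 85 mm and grips with 20 to 120 N. Pads are 22 mm wide; open, the fingers measure 114 mm over their backs; the gripper's body (76 mm by 85 mm) begins 54 mm behind the grasp point. The pads swing forward as they close: fully open they stand 13 mm farther back than shut.
Start: joints at [1.206, 0.116, 1.442, -0, 1.584, -0.038], TCP at [216.693, 639.278, 239.303] pointing down, gripper open.
Joint ranges: [-2.83, 2.83], [-0.83, 2.19], [0.07, 2.5], [-1.14, 4.28], [0.01, 3], [-2.97, 2.97]. Speed limits (rad/s): [1.89, 1.89, 2.22, 3.14, 3.14, 3.14].

## Interface

Orientations are given as a unit quaternion [x, y, z, w].
In Python, from rig import state, imaging, robot, nets gives the robot as it stands.
- The arm moves only by the tool apply_moves, never from a script. Its argument "steps" is a list of rows, each an object of numbers: "gripper": the opening, from 0 (shut) to 1 (fully open); "tx", "ty", "tz": the shift along the tool's x, y, z in m; "wx", "wy", "wz": the turn, a rotation vector about the tool's x, y, z in units of 5 degrees (1.0 is 5 degrees). In form: [{"gripper": .., "tx": .., "ty": .., "tz": .., "wx": .., "wy": .., "wz": ..}, ...]. A call has 1 to 20 rows; each row shifts and turns the commanded pose from where the row before left it, along the tool's axes as they then stand; what a row does not reach is not made up. A row lasts 1/10 s, in which the tool goes at most 50 mm and 8.59 degrees, less where a joint would pass 70% of its speed; a pose out of reach is approached as far as the arm can. A call with a gripper value outside its range is refused whole. The fingers move at their own pace and stop on an object; "squeeze" is the grip in N (left out, the last holds). Time passes only in rows, so rows that do not move let the fingers close. It gives the time, the measured TCP pose, the force, the opening and the grip force at its end, in the units of the state.
- state(): the state, without advancing time (a new reading comes with each control period).
- imaging.camera(name): name is "scene" or "side" or "wrist"; returns (picture, depth): 400x640x3 uint8, blue, green, red; 400x640 float32, mm along the optical axis (not along the pixel's ray), 0 where there is no reading.
- imaging.camera_info(name): a dict with "fx", "fy", "cx", "cy" (pixels), "cam_to_world" (4x4, takes a point from camera to world coordinates). Camera axes: x right, y up, looking along -z (the intrinsics and any distortion apply to the point x, -y, -z); pixel columns grow to the right and rows downward; lengths in mm; the calibration is good to about 2 mm. A picture is of the moment at which its call begins: read the wrist's pose just before it. camera_info takes no time and is no camera call; for the wrist camera it gives the pose at the moment of the call.
- robot.close_job(): hands the job in; it is judged then, once.
Trained networks look in the newest picture that a camera, given by its name, has taken for a name from the list of things; names that differ only in an ending like _2 or _b are one class to them, and where a whole thing is asked for, a point or a joint stands for the part that bears it (a point fixed in the world has none). Each returns a list of dicts, best first, with "conf" (0 to 1); they miss things now and then, are a little off and sometimes report something else, mostly with a low value. They report only what shows in the picture. A call takes as long as a camera call.
- nets.look_for(camera, label): "centre" ([x, y, z] in mm, in world coordinates, good to about 4 mm: the middle of the surface that is visible of it).
- nets.masks_of(camera, label): "pixels" (400x640 bool, what is visible of it).
- nets.spot_point(camera, label): "centre" ([x, y, z] in mm, in world coordinates, good to about 4 mm: a listed point, or the origin of a listed thing).
The state is a dict: "time_s": time; "q": joint angles; "joint_velocities": joint speeds; "effort": joint torques, N m; "eef_pos": TCP position; "orientation": TCP orientation; "force": force on the tool from outside, world axes, zero at the start; "torque": the same for the moment, N m; "width": finger opening in mm; "grip_force": force on a finger pad.
Only numpy, scipy, OpenCV 4.12 (cv2) and the standard library are available. Lean on these libraries where they do the work, as an engineer would, in place of code of your own. Each camera call takes 0.05 s, during which the arm holds its last target. There are 200 camera calls.

## Working session

There is one attempt and no reset: what is moved stays moved. The work goes in short steps, Python scripts to look and compute and a tool call to move; the robot and the scene stay as the last step left them, time stands still between calls to the robot, and variables do not carry over. Pictures are saved under pics/ and viewed, at most 10 in all, crops included, and the job is handed in when it is done.

Besides the shell and the picture viewer there is one more tool, called after "Call:" as name(argument=value, ...) on one line, values as JSON. apply_moves: Moves the arm, as the interface text tells. Its arguments: {"type":"object","properties":{"steps":{"type":"array"},"squeeze":{"type":"number"}},"required":["steps"]}

```bash
mkdir -p pics; ls; cat > h.py <<'E'
import numpy as np, cv2
from scipy.spatial.transform import Rotation as R
from rig import state, imaging, robot, nets
def cloud(cam):
    im,d=imaging.camera(cam); i=imaging.camera_info(cam)
    v,u=np.mgrid[:400,:640]
    p=np.stack([(u-i['cx'])/i['fx']*d,-(v-i['cy'])/i['fy']*d,-d],-1)
    T=np.array(i['cam_to_world']); w=p@T[:3,:3].T+T[:3,3]; w[d==0]=np.nan
    return im,w
E
python3 - <<'E'
from h import *
s=state(); print(s['time_s'],s['eef_pos'],s['orientation'],s['width'],s['force'])
for c in ['scene','side']:
    im,w=cloud(c); cv2.imwrite(f'pics/{c}0.png',im)
    for n in ['filter_unit','push_bar','ridge','knob_grip','mirror_mount','lens_tube','slide_box']:
        for r in nets.spot_point(c,n)[:1]: print(c,n,np.round(r['centre']),round(r['conf'],2))
E
```

```text
pics
0.0 [216.62480806 639.11923031 238.57514611] [ 1.62671813e-01  9.86680068e-01 -5.58563550e-04 -1.11854217e-04] 85.51627041762002 [-0.66732453 -0.04053199 -0.35271868]
scene filter_unit [477. -56.  -5.] 0.78
scene push_bar [ 472. -142.  113.] 0.96
scene ridge [470. -47. 165.] 0.75
scene mirror_mount [ 450. -278.    1.] 0.65
scene lens_tube [ 505. -221.    3.] 0.49
scene slide_box [426. 139.  -4.] 0.76
side filter_unit [472. -53.   1.] 0.88
side push_bar [ 476. -139.  113.] 0.59
side ridge [472. -45. 159.] 0.66
side knob_grip [474. -86.  70.] 0.65
side mirror_mount [471. -45. 163.] 0.74
side slide_box [430. 138.  -1.] 0.45
```

View pics/scene0.png

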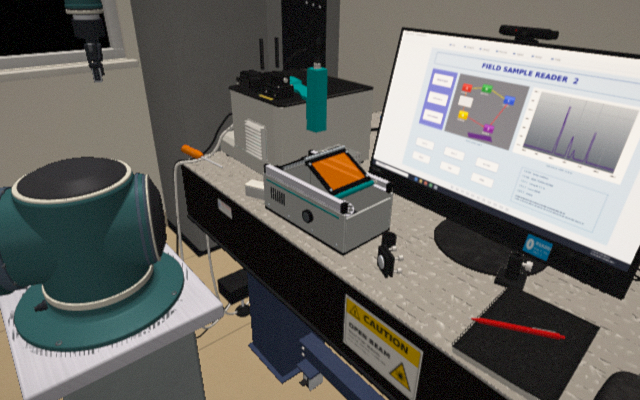

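View pics/side0.png

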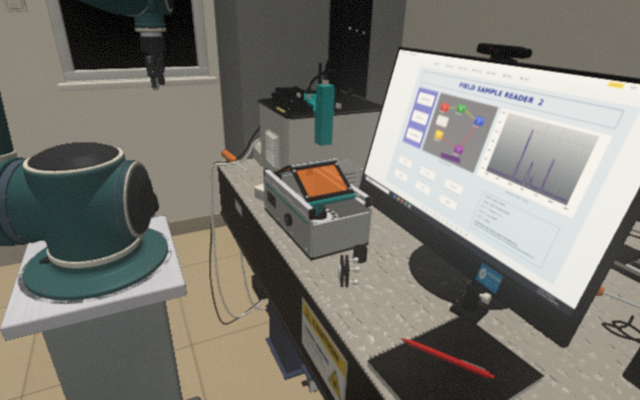

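```bash
python3 - <<'E'
from h import *
for c in ['scene','side']:
    im,w=cloud(c)
    # track tops z~122: aluminium; end wall top 90
    for z in (122,90):
        m=(abs(w[...,2]-z)<2.5)&(w[...,0]>330)&(w[...,0]<650)&(abs(w[...,1]+50)<220)
        p=w[m][:,:2]
        if len(p)>50: r=cv2.minAreaRect(p.astype(np.float32)); print(c,z,len(p),r,p.min(0),p.max(0))
    hsv=cv2.cvtColor(im,cv2.COLOR_BGR2HSV)
    t=(hsv[...,0]>80)&(hsv[...,0]<100)&(hsv[...,1]>90)&(w[...,2]>60)
    n,l,st,_=cv2.connectedComponentsWithStats(t.astype(np.uint8))
    for k in range(1,n):
        if st[k,4]>40:
            p=w[l==k]; print(c,st[k],np.round(np.nanmean(p,0)),np.round(np.nanmin(p,0)),np.round(np.nanmax(p,0)), cv2.minAreaRect(p[:,:2].astype(np.float32)))
E
```

```text
scene 122 954 ((499.9048156738281, -46.49151611328125), (414.8293151855469, 244.7886505126953), 81.6251220703125) [ 392.06904356 -269.32166321] [649.14795981 165.65795344]
scene 90 523 ((496.5944519042969, -44.629547119140625), (417.9186096191406, 238.52259826660156), 81.95679473876953) [ 391.54963156 -267.71524593] [641.00875465 168.6836395 ]
scene [ 65   0  37   9 271] [209. 603. 444.] [173. 588. 433.] [256. 637. 453.] ((210.04600524902344, 607.6317138671875), (36.46666717529297, 85.47268676757812), 74.44256591796875)
scene [ 289   66   39   67 1572] [582. 120. 244.] [544.  75.  76.] [1434. 1041.  320.] ((960.862548828125, 588.11962890625), (1305.1025390625, 116.2034912109375), 48.84564971923828)
scene [    0   174   148   125 12326] [-30. -66. 153.] [-118. -106.   60.] [ 83.  64. 226.] ((-15.516986846923828, -26.672836303710938), (112.56492614746094, 190.8076629638672), 65.18558502197266)
scene [138 174  20  90 337] [ 68. -88. 167.] [  58. -109.   77.] [ 96. -15. 217.] ((79.84380340576172, -62.71356201171875), (100.00426483154297, 9.672253608703613), 69.16217041015625)
scene [267 
[... 1651 characters left out ...]
-48. 176.] [-117.  -86.  125.] [  8.  22. 222.] ((-62.031166076660156, -49.08892059326172), (54.86918258666992, 148.17645263671875), 44.226383209228516)
side [309 193  46  22 294] [ 472. -134.  107.] [ 419. -149.   60.] [540. -44. 120.] ((492.97479248046875, -118.1708984375), (155.74998474121094, 81.25569152832031), 30.1601505279541)
side [  8 199  23  23 142] [-101.  -42.  153.] [-119.  -50.  134.] [-85. -34. 173.] ((-101.49325561523438, -39.027442932128906), (12.360301971435547, 36.86831283569336), 73.17601013183594)
side [ 83 220  20  13  71] [ 10. -85. 121.] [ -6. -93. 107.] [ 26. -80. 134.] ((10.484262466430664, -84.89009857177734), (7.019392967224121, 34.2279052734375), 74.44775390625)
```

Unit is near (474,-53), its +y along world +y; the cover is about 0.2–0.3 up. A pillar stands at about (576,117), z up to 318, next to a grey box. I'll fit the unit's yaw and map the obstacles for the sweep.

```bash
python3 - <<'E'
from h import *
im,w=cloud('scene'); im2,w2=cloud('side')
P=np.vstack([w.reshape(-1,3),w2.reshape(-1,3)]); P=P[~np.isnan(P[:,0])]
Q=P[(P[:,0]>200)&(P[:,0]<900)&(P[:,1]>-600)&(P[:,1]<750)&(P[:,2]>-50)&(P[:,2]<700)]
print('cols y from -550; rows x from 250, 50mm cells, 98pct z')
print('      ',' '.join('%4d'%y for y in range(-600,750,50)))
for x in range(200,900,50):
    print('%5d '%x,' '.join(('%4d'%np.percentile(c[:,2],98)) if len(c:=Q[(Q[:,0]>=x)&(Q[:,0]<x+50)&(Q[:,1]>=y)&(Q[:,1]<y+50)])>3 else '   .' for y in range(-600,750,50)))
for n,W in (('scene',w),('side',w2)):
    m=(W[...,2]>20)&(W[...,2]<100)&(W[...,0]>380)&(W[...,0]<420)&(W[...,1]>-175)&(W[...,1]<60)
    p=W[m]; k=np.polyfit(p[:,1],p[:,0],1)
    r=p[:,0]-np.polyval(k,p[:,1]); g=abs(r)<3; k=np.polyfit(p[g,1],p[g,0],1); print(n,'left wall',k,np.polyval(k,-50),g.sum(),len(p), p[g,1].min(),p[g,1].max())
    yw=np.array([450,500])
    m=(W[...,2]>20)&(W[...,2]<80)&(W[...,0]>415)&(W[...,0]<540)&(W[...,1]>-200)&(W[...,1]<-165)
    p=W[m]
    if len(p)>20:
        k=np.polyfit(p[:,0],p[:,1],1);r=p[:,1]-np.polyval(k,p[:,0]); g=abs(r)<3; k=np.polyfit(p[g,0],p[g,1],1); print('end wall',k,np.polyval(k,474),g.sum(),len(p))
    # tracks
    m=(abs(W[...,2]-121)<4)&(W[...,0]>385)&(W[...,0]<420)&(W[...,1]>-220)&(W[...,1]<100)
    p=W[m];print('ltrack',np.polyfit(p[:,1],p[:,0],1),np.round(p.mean(0)),p.min(0)[1],p.max(0)[1])
E
```

```text
cols y from -550; rows x from 250, 50mm cells, 98pct z
       -600 -550 -500 -450 -400 -350 -300 -250 -200 -150 -100  -50    0   50  100  150  200  250  300  350  400  450  500  550  600  650  700
  200     .    .    .    .    .    .    .    .    .    .    .    .    .    .    .    .    .    .    .    .    .  504  506  468  459  349  325
  250     .    .    .    .    .    .    .    .    .    .    .    .    .    .    .    .    .    .    .    .    .    .  506  508  506  489    .
  300     .    .    .    .    .    .    .    .    .    .    .    .    .    .    .    .    .    .    .    .    .    5  -11    .    .    .    .
  350    15   14   14    2    1    2    2    2  102  116  120  121  122  122    1   33    2    2    2    2    9   24   29   26    .    .    .
  400    15   15   20    2    2   37   47    2  122  141  168  170  141  123   35   35    2    2   12   17   32   37   29    .    .    .    .
  450    21   22   20    2    2   14   44   30   90  141  168  170  120  104  234  235  235  256  235  235  116  105    .    .    .    .    .
  500    20   15   15    2    2    2    2   30  122
[... 950 characters left out ...]
  17   22    .    .    .    .    .    .    .    .    .    .    .    .    .    2    .    .    .    .    .    .  517  515  517  481    .
scene left wall [-4.25857905e-02  3.96542808e+02] 398.6720970473107 2112 2228 -174.94225118573468 59.88670530337595
end wall [ 4.17162525e-02 -2.10312782e+02] -190.53927851675155 951 951
ltrack [-4.13524600e-02  4.00321505e+02] [403. -72. 121.] -191.69070706043271 73.51461946194354
side left wall [-4.17574487e-02  3.93328665e+02] 395.4165374681846 1184 1253 -174.98365854191843 59.8946254975433
end wall [ 4.12129060e-02 -2.07376292e+02] -187.84137489852674 1162 1170
ltrack [-4.44290942e-02  3.98286527e+02] [402. -77. 122.] -190.68716035816374 78.18587091144502
```

Call:
apply_moves(steps=[{"gripper": 0,"tz": -0.05},{"gripper": 0,"tz": -0.05},{"gripper": 0,"tx": -0.0265,"ty": -0.0375},{"gripper": 0,"tx": -0.0265,"ty": -0.0375},{"gripper": 0,"tx": -0.0265,"ty": -0.0375},{"gripper": 0,"tx": -0.0265,"ty": -0.0375},{"gripper": 0,"tx": -0.0265,"ty": -0.0375},{"gripper": 0,"tx": -0.0265,"ty": -0.0375},{"gripper": 0,"tx": -0.0265,"ty": -0.0375},{"gripper": 0,"tx": -0.0265,"ty": -0.0375},{"gripper": 0,"tx": -0.0265,"ty": -0.0375},{"gripper": 0,"tx": -0.0265,"ty": -0.0375},{"gripper": 0,"tx": -0.0265,"ty": -0.0375},{"gripper": 0,"tx": -0.0265,"ty": -0.0375},{"gripper": 0,"tx": -0.0265,"ty": -0.0375},{"gripper": 0,"tx": -0.0265,"ty": -0.0375},{"gripper": 0,"tx": -0.0265,"ty": -0.0375},{"gripper": 0,"tx": -0.0265,"ty": -0.0375},{"gripper": 0,"tx": -0.0265,"ty": -0.0375},{"gripper": 0,"tx": -0.0265,"ty": -0.0375}])

```text
invalid input
```

Call:
apply_moves(steps=[{"gripper": 0,"tx": 0,"ty": 0,"tz": -0.05,"wx": 0,"wy": 0,"wz": 0},{"gripper": 0,"tx": 0,"ty": 0,"tz": -0.05,"wx": 0,"wy": 0,"wz": 0}])

```text
time_s: 1.2
eef_pos: [216.5, 638.8, 339.3]
orientation: [0.163, 0.987, -0.001, -0.0]
force: [1.3, 0.7, 0.1]
width: 58.7
grip_force: 0.0
```

Call:
apply_moves(steps=[{"gripper": 0,"tx": -0.0265,"ty": -0.0375,"tz": 0,"wx": 0,"wy": 0,"wz": 0},{"gripper": 0,"tx": -0.0265,"ty": -0.0375,"tz": 0,"wx": 0,"wy": 0,"wz": 0},{"gripper": 0,"tx": -0.0265,"ty": -0.0375,"tz": 0,"wx": 0,"wy": 0,"wz": 0},{"gripper": 0,"tx": -0.0265,"ty": -0.0375,"tz": 0,"wx": 0,"wy": 0,"wz": 0},{"gripper": 0,"tx": -0.0265,"ty": -0.0375,"tz": 0,"wx": 0,"wy": 0,"wz": 0},{"gripper": 0,"tx": -0.0265,"ty": -0.0375,"tz": 0,"wx": 0,"wy": 0,"wz": 0},{"gripper": 0,"tx": -0.0265,"ty": -0.0375,"tz": 0,"wx": 0,"wy": 0,"wz": 0},{"gripper": 0,"tx": -0.0265,"ty": -0.0375,"tz": 0,"wx": 0,"wy": 0,"wz": 0},{"gripper": 0,"tx": -0.0265,"ty": -0.0375,"tz": 0,"wx": 0,"wy": 0,"wz": 0},{"gripper": 0,"tx": -0.0265,"ty": -0.0375,"tz": 0,"wx": 0,"wy": 0,"wz": 0},{"gripper": 0,"tx": -0.0265,"ty": -0.0375,"tz": 0,"wx": 0,"wy": 0,"wz": 0},{"gripper": 0,"tx": -0.0265,"ty": -0.0375,"tz": 0,"wx": 0,"wy": 0,"wz": 0},{"gripper": 0,"tx": -0.0265,"ty": -0.0375,"tz": 0,"wx": 0,"wy": 0,"wz": 0},{"gripper": 0,"tx": -0.0265,"ty": -0.0375,"tz": 0,"wx": 0,"wy": 0,"wz": 0},{"gripper": 0,"tx": -0.0265,"ty": -0.0375,"tz": 0,"wx": 0,"wy": 0,"wz": 0},{"gripper": 0,"tx": -0.0265,"ty": -0.0375,"tz": 0,"wx": 0,"wy": 0,"wz": 0},{"gripper": 0,"tx": -0.0265,"ty": -0.0375,"tz": 0,"wx": 0,"wy": 0,"wz": 0},{"gripper": 0,"tx": -0.0265,"ty": -0.0375,"tz": 0,"wx": 0,"wy": 0,"wz": 0}])

```text
time_s: 3.0
eef_pos: [451.7, -155.3, 339.6]
orientation: [0.163, 0.987, -0.0, 0.0]
force: [0.7, 1.5, 0.9]
width: -0.1
grip_force: 0.0
```

Call:
apply_moves(steps=[{"gripper": 0,"tx": 0,"ty": 0,"tz": 0,"wx": 0,"wy": 0,"wz": 1.53},{"gripper": 0,"tx": 0,"ty": 0,"tz": 0,"wx": 0,"wy": 0,"wz": 1.53},{"gripper": 0,"tx": 0,"ty": 0,"tz": 0,"wx": 0,"wy": 0,"wz": 1.53},{"gripper": 0,"tx": 0,"ty": 0,"tz": 0,"wx": 0,"wy": 0,"wz": 1.53},{"gripper": 0,"tx": 0,"ty": 0,"tz": 0,"wx": 0,"wy": 0,"wz": 1.53},{"gripper": 0,"tx": 0,"ty": 0,"tz": 0,"wx": 0,"wy": 0,"wz": 1.53},{"gripper": 0,"tx": 0,"ty": 0,"tz": 0,"wx": 0,"wy": 0,"wz": 1.53},{"gripper": 0,"tx": 0,"ty": 0,"tz": 0,"wx": 0,"wy": 0,"wz": 1.53},{"gripper": 0,"tx": 0,"ty": 0,"tz": 0,"wx": 0,"wy": 0,"wz": 1.53},{"gripper": 0,"tx": -0.02,"ty": 0.025,"tz": 0,"wx": 0,"wy": 0,"wz": 0},{"gripper": 0,"tx": 0,"ty": 0,"tz": 0,"wx": 0,"wy": 1.5,"wz": 0},{"gripper": 0,"tx": 0,"ty": 0,"tz": 0,"wx": 0,"wy": 1.5,"wz": 0},{"gripper": 0,"tx": 0,"ty": 0,"tz": 0,"wx": 0,"wy": 1.5,"wz": 0},{"gripper": 0,"tx": 0,"ty": 0,"tz": 0,"wx": 0,"wy": 1.5,"wz": 0},{"gripper": 0,"tx": 0,"ty": 0,"tz": 0,"wx": 0,"wy": 0,"wz": 0}])

```text
time_s: 4.5
eef_pos: [477.4, -173.5, 337.4]
orientation: [0.669, 0.696, 0.18, -0.189]
force: [0.7, 0.3, -0.5]
width: 0.1
grip_force: 0.0
```

```bash
cat >> h.py <<'E'
def rep():
    s=state(); A=R.from_quat(s['orientation']).as_matrix(); psi=.042
    U=np.array([[np.cos(psi),-np.sin(psi),0],[np.sin(psi),np.cos(psi),0],[0,0,1]])
    print(s['time_s'],'unit pos',np.round(U.T@(np.array(s['eef_pos'])-[472,-54,0]),1),'axes in unit',np.round(U.T@A,3).tolist(),'q',np.round(s['q'],2),'F',np.round(s['force'],1))
E
python3 - <<'E'
from h import *
rep()
im,w=cloud('wrist'); cv2.imwrite('pics/w1.png',im)
for n in ['push_bar','filter_unit','ridge']:
    for r in nets.spot_point('wrist',n)[:1]: print(n,np.round(r['centre'],1),round(r['conf'],2))
E
```

```text
4.5 unit pos [   0.4 -119.7  337.4] axes in unit [[0.003, 1.0, -0.001], [0.863, -0.002, 0.504], [0.504, -0.003, -0.863]] q [-0.62 -0.11  1.57  0.45  1.99 -0.54] F [ 0.7  0.3 -0.5]
push_bar [ 481.4 -140.6  117. ] 0.69
filter_unit [471.8 -53.9   1.5] 0.7
ridge [474.8 -43.9 166.5] 0.75
```

Call:
apply_moves(steps=[{"gripper": 0,"tx": -0.0234,"ty": 0,"tz": 0.04,"wx": 0,"wy": 0,"wz": 0},{"gripper": 0,"tx": -0.0234,"ty": 0,"tz": 0.04,"wx": 0,"wy": 0,"wz": 0},{"gripper": 0,"tx": -0.0234,"ty": 0,"tz": 0.04,"wx": 0,"wy": 0,"wz": 0},{"gripper": 0,"tx": -0.0234,"ty": 0,"tz": 0.04,"wx": 0,"wy": 0,"wz": 0},{"gripper": 0,"tx": -0.0117,"ty": 0,"tz": 0.02,"wx": 0,"wy": 0,"wz": 0},{"gripper": 0,"tx": -0.0117,"ty": 0,"tz": 0.02,"wx": 0,"wy": 0,"wz": 0},{"gripper": 0,"tx": 0,"ty": 0,"tz": 0,"wx": 0,"wy": 0,"wz": 0}])

```text
time_s: 5.4
eef_pos: [476.9, -172.2, 105.7]
orientation: [0.668, 0.698, 0.178, -0.188]
force: [0.1, 0.9, 1.0]
width: 0.3
grip_force: 0.0
```

```bash
python3 - <<'E'
from h import *
rep()
im,w=cloud('scene'); a=im[100:300,220:440]
im,w=cloud('wrist'); 
cv2.imwrite('pics/m1.png',np.hstack([cv2.resize(a,(440,400)),cv2.resize(im,(360,225))[:, :] if 0 else cv2.copyMakeBorder(cv2.resize(im,(360,225)),0,175,0,0,0)]))
E
```

```text
5.4 unit pos [  -0.  -118.3  105.7] axes in unit [[-0.001, 1.0, -0.003], [0.866, 0.002, 0.5], [0.5, -0.003, -0.866]] q [-0.62  0.    1.85  0.4   1.63 -0.71] F [0.1 0.9 1. ]
```

View pics/m1.png

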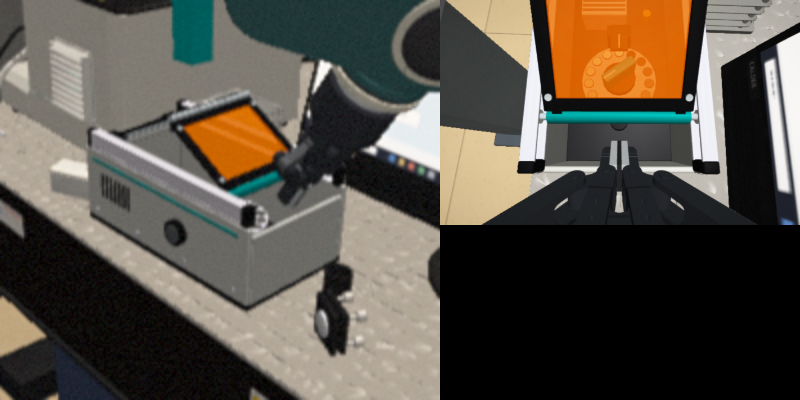

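The left half shows the fingers behind the bar. The right half (wrist view) has the tips centred near (620,145), below the bar at row 117. The camera sits on the panel side, so I'll check its clearance.

```bash
python3 - <<'E'
from h import *
s=state();A=R.from_quat(s['orientation']).as_matrix()
T=np.array(imaging.camera_info('wrist')['cam_to_world']); print('cam in tool',A.T@(T[:3,3]-s['eef_pos']),'dir',A.T@-T[:3,2])
E
```

```text
cam in tool [  83.45775442    0.38837316 -134.73313215] dir [-3.22922399e-01  8.35962106e-04  9.46425076e-01]
```

Call:
apply_moves(steps=[{"gripper": 0,"tx": 0.0173,"ty": 0,"tz": 0.01,"wx": 0,"wy": 0,"wz": 0},{"gripper": 0,"tx": 0.0173,"ty": 0,"tz": 0.01,"wx": 0,"wy": 0,"wz": 0},{"gripper": 0,"tx": 0.0173,"ty": 0,"tz": 0.01,"wx": 0,"wy": 0,"wz": 0},{"gripper": 0,"tx": 0.0173,"ty": 0,"tz": 0.01,"wx": 0,"wy": 0,"wz": 0}])

```text
time_s: 5.9
eef_pos: [474.2, -91.8, 108.3]
orientation: [0.668, 0.698, 0.179, -0.186]
force: [1.5, -0.9, -4.1]
width: -0.1
grip_force: 1.7
```

```bash
python3 - <<'E'
from h import *
rep()
im,w=cloud('scene'); a=im[100:300,220:440]
for n in ['push_bar','ridge']:
    for r in nets.spot_point('scene',n)[:1]: print(n,np.round(r['centre'],1),round(r['conf'],2))
im,w=cloud('wrist'); 
for n in ['push_bar','ridge']:
    for r in nets.spot_point('wrist',n)[:1]: print(n,np.round(r['centre'],1),round(r['conf'],2))
cv2.imwrite('pics/m2.png',np.hstack([cv2.resize(a,(440,400)),cv2.copyMakeBorder(cv2.resize(im,(360,225)),0,175,0,0,0)]))
E
```

```text
5.9 unit pos [  0.6 -37.8 108.3] axes in unit [[-0.001, 1.0, 0.001], [0.867, 0.001, 0.499], [0.499, 0.001, -0.867]] q [-0.5  -0.1   1.93  0.44  1.59 -0.6 ] F [ 1.5 -0.9 -4.1]
push_bar [472.7 -73.5 109.1] 0.94
ridge [468.  -12.6 203.7] 0.71
push_bar [475.3 -69.4 118.5] 0.96
ridge [473.7 -82.8  71.8] 0.16
```

View pics/m2.png

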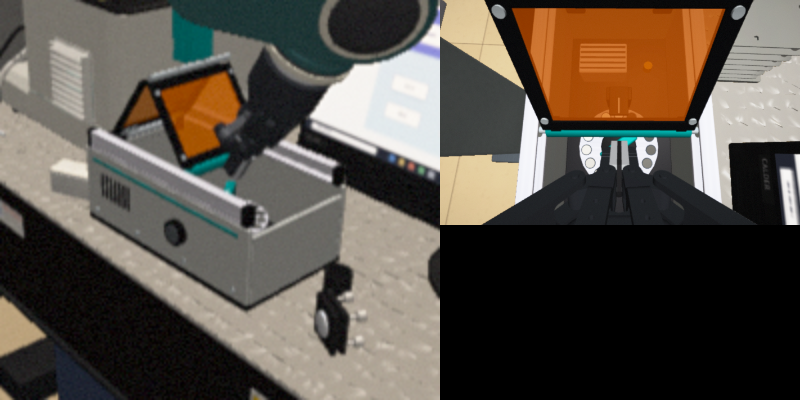

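The bar moves with the fingers and the ridge rises; bar at unit y of about -20. I'll continue to near home.

Call:
apply_moves(steps=[{"gripper": 0,"tx": 0.0165,"ty": 0,"tz": 0.011,"wx": 0,"wy": 0,"wz": 0},{"gripper": 0,"tx": 0.0165,"ty": 0,"tz": 0.011,"wx": 0,"wy": 0,"wz": 0},{"gripper": 0,"tx": 0.0173,"ty": 0,"tz": 0.01,"wx": 0,"wy": 0,"wz": 0},{"gripper": 0,"tx": 0.0173,"ty": 0,"tz": 0.01,"wx": 0,"wy": 0,"wz": 0},{"gripper": 0,"tx": 0.0087,"ty": 0,"tz": 0.005,"wx": 0,"wy": 0,"wz": 0},{"gripper": 0,"tx": 0.0087,"ty": 0,"tz": 0.005,"wx": 0,"wy": 0,"wz": 0},{"gripper": 0,"tx": 0,"ty": 0,"tz": 0,"wx": 0,"wy": 0,"wz": 0}])

```text
time_s: 6.9
eef_pos: [470.1, 6.4, 105.2]
orientation: [0.668, 0.697, 0.179, -0.187]
force: [0.1, -0.7, 1.2]
width: 0.1
grip_force: 0.0
```

```bash
python3 - <<'E'
from h import *
rep()
im,w=cloud('scene')
for n in ['push_bar','ridge']:
    for r in nets.spot_point('scene',n)[:1]: print(n,np.round(r['centre'],1),round(r['conf'],2))
E
```

```text
6.9 unit pos [  0.6  60.5 105.2] axes in unit [[-0.001, 1.0, -0.0], [0.866, 0.001, 0.5], [0.5, 0.0, -0.866]] q [-0.33 -0.18  2.02  0.49  1.52 -0.45] F [ 0.1 -0.7  1.2]
push_bar [470.5  22.9 113.7] 0.92
ridge [463.5  35.7 218.8] 0.84
```

Call:
apply_moves(steps=[{"gripper": 0,"tx": 0.0052,"ty": 0,"tz": 0.003,"wx": 0,"wy": 0,"wz": 0},{"gripper": 0,"tx": 0.0052,"ty": 0,"tz": 0.003,"wx": 0,"wy": 0,"wz": 0},{"gripper": 0,"tx": 0.0026,"ty": 0,"tz": 0.0015,"wx": 0,"wy": 0,"wz": 0},{"gripper": 0,"tx": 0,"ty": 0,"tz": 0,"wx": 0,"wy": 0,"wz": 0}])

```text
time_s: 7.45
eef_pos: [469.3, 21.5, 105.1]
orientation: [0.668, 0.697, 0.179, -0.187]
force: [0.7, -0.1, -0.2]
width: -0.2
grip_force: 0.0
```

Call:
apply_moves(steps=[{"gripper": 0,"tx": 0.0026,"ty": 0,"tz": 0.0015,"wx": 0,"wy": 0,"wz": 0},{"gripper": 0,"tx": 0,"ty": 0,"tz": 0,"wx": 0,"wy": 0,"wz": 0}])

```text
time_s: 7.65
eef_pos: [469.2, 24.1, 105.0]
orientation: [0.668, 0.697, 0.179, -0.187]
force: [-0.6, -0.3, -0.7]
width: -0.0
grip_force: 0.6
```

Call:
apply_moves(steps=[{"gripper": 0,"tx": 0.0017,"ty": 0,"tz": 0.001,"wx": 0,"wy": 0,"wz": 0}])

```text
time_s: 7.75
eef_pos: [469.3, 25.4, 105.0]
orientation: [0.669, 0.697, 0.179, -0.186]
force: [-2.4, -16.1, 2.9]
width: 0.3
grip_force: 6.8
```

Call:
apply_moves(steps=[{"gripper": 0,"tx": 0.0017,"ty": 0,"tz": 0.001,"wx": 0,"wy": 0,"wz": 0}])

```text
time_s: 7.85
eef_pos: [469.3, 26.4, 104.9]
orientation: [0.669, 0.697, 0.178, -0.185]
force: [-3.3, -30.2, 2.8]
width: 0.4
grip_force: 12.0
```

Call:
apply_moves(steps=[{"gripper": 0,"tx": 0.0017,"ty": 0,"tz": 0.001,"wx": 0,"wy": 0,"wz": 0}])

```text
time_s: 7.95
eef_pos: [469.4, 27.3, 104.9]
orientation: [0.669, 0.698, 0.177, -0.184]
force: [-4.4, -42.1, 5.9]
width: -0.0
grip_force: 17.0
```

```bash
python3 - <<'E'
from h import *
rep()
im,w=cloud('scene'); a=im[100:300,220:440]
for n in ['push_bar','ridge']:
    for r in nets.spot_point('scene',n)[:1]: print(n,np.round(r['centre'],1),round(r['conf'],2))
im,w=cloud('side'); im=im[100:300,220:400]
for n in ['push_bar','ridge']:
    for r in nets.spot_point('side',n)[:1]: print(n,np.round(r['centre'],1),round(r['conf'],2))
cv2.imwrite('pics/m3.png',np.hstack([cv2.resize(a,(440,400)),cv2.resize(im,(360,400))]))
E
```

```text
7.95 unit pos [  0.8  81.4 104.9] axes in unit [[0.001, 1.0, 0.001], [0.869, -0.001, 0.494], [0.494, 0.0, -0.869]] q [-0.28 -0.2   2.03  0.49  1.5  -0.41] F [ -4.4 -42.1   5.9]
push_bar [471.2  40.5 113.3] 0.93
ridge [462.5  45.7 221.2] 0.96
push_bar [468.2  41.4 110.5] 0.88
ridge [465.9  47.5 217.5] 0.6
```

View pics/m3.png

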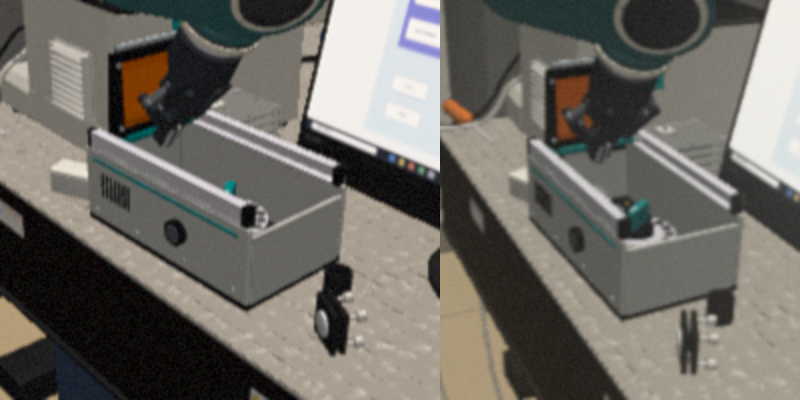

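Hard stop felt: 42 N with the bar at about 94, and the panels upright in both views. I'll back off, rise, straighten and turn the tool across the knob.

Call:
apply_moves(steps=[{"gripper": 0,"tx": -0.0087,"ty": 0,"tz": -0.005,"wx": 0,"wy": 0,"wz": 0},{"gripper": 0,"tx": -0.0173,"ty": 0,"tz": -0.01,"wx": 0,"wy": 0,"wz": 0},{"gripper": 0,"tx": -0.0173,"ty": 0,"tz": -0.01,"wx": 0,"wy": 0,"wz": 0},{"gripper": 0,"tx": -0.0173,"ty": 0,"tz": -0.01,"wx": 0,"wy": 0,"wz": 0},{"gripper": 0,"tx": -0.0173,"ty": 0,"tz": -0.01,"wx": 0,"wy": 0,"wz": 0},{"gripper": 0,"tx": -0.0173,"ty": 0,"tz": -0.01,"wx": 0,"wy": 0,"wz": 0},{"gripper": 0,"tx": 0.02,"ty": 0,"tz": -0.0346,"wx": 0,"wy": 0,"wz": 0},{"gripper": 0,"tx": 0.02,"ty": 0,"tz": -0.0346,"wx": 0,"wy": 0,"wz": 0},{"gripper": 0,"tx": 0.02,"ty": 0,"tz": -0.0346,"wx": 0,"wy": 0,"wz": 0},{"gripper": 0.4,"tx": 0,"ty": 0,"tz": 0,"wx": 0,"wy": -1.5,"wz": 0},{"gripper": 0.4,"tx": 0,"ty": 0,"tz": 0,"wx": 0,"wy": -1.5,"wz": 0},{"gripper": 0.4,"tx": 0,"ty": 0,"tz": 0,"wx": 0,"wy": -1.5,"wz": 0},{"gripper": 0.4,"tx": 0,"ty": 0,"tz": 0,"wx": 0,"wy": -1.5,"wz": 0},{"gripper": 0.4,"tx": 0,"ty": 0,"tz": 0,"wx": 0,"wy": 0,"wz": 0}])

```text
time_s: 9.65
eef_pos: [473.8, -78.2, 225.7]
orientation: [0.691, 0.723, -0.0, 0.002]
force: [-0.1, -0.7, -0.4]
width: 34.3
grip_force: 0.0
```

```bash
python3 - <<'E'
from h import *
rep(); print(state()['width'])
im,w=cloud('wrist'); cv2.imwrite('pics/w4.png',im)
for n in ['knob_grip','filter_unit','push_bar']:
    for r in nets.spot_point('wrist',n)[:1]: print(n,np.round(r['centre'],1),round(r['conf'],2))
hsv=cv2.cvtColor(im,cv2.COLOR_BGR2HSV)
t=(hsv[...,0]>78)&(hsv[...,0]<102)&(hsv[...,1]>90)&(w[...,2]>76)&(w[...,2]<90)
n,l,st,_=cv2.connectedComponentsWithStats(t.astype(np.uint8))
for k in range(1,n):
    if st[k,4]>100:
        p=w[l==k]; print(st[k],np.round(np.median(p,0),1),cv2.minAreaRect(p[:,:2].astype(np.float32)))
im,w=cloud('scene')
for n in ['push_bar','ridge']:
    for r in nets.spot_point('scene',n)[:1]: print(n,np.round(r['centre'],1),round(r['conf'],2))
E
```

```text
9.65 unit pos [  0.7 -24.3 225.7] axes in unit [[-0.003, 1.0, 0.002], [1.0, 0.003, -0.003], [-0.003, 0.002, -1.0]] q [-0.22 -0.32  1.86 -0.    1.59 -0.26] F [-0.1 -0.7 -0.4]
34.345391014444644
knob_grip [476.9 -83.1  74.8] 0.55
filter_unit [471.3 -51.4   1.6] 0.9
push_bar [473.6  37.8 116.5] 0.62
[297 175  41  33 518] [475.3 -81.1  81.6] ((473.9344787597656, -83.10456848144531), (39.23891830444336, 11.178120613098145), 37.772029876708984)
push_bar [471.9  44.2 114.1] 0.73
ridge [465.6  44.3 222. ] 0.93
```

View pics/w4.png

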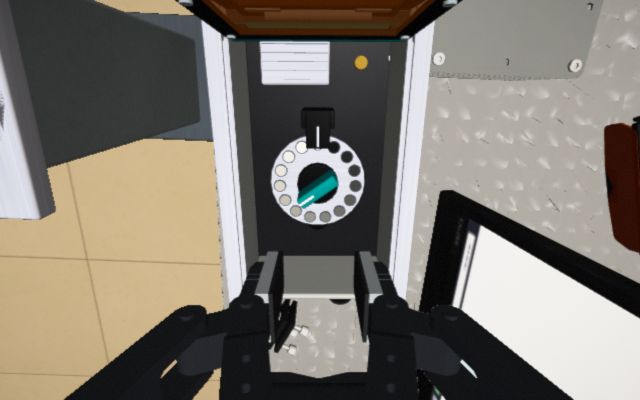

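The knob shows at (318,187), bar angle 37.8° in world, centre (473.9,-83.1), matching the spec. I'll turn across it and descend.

Call:
apply_moves(steps=[{"gripper": 0.4,"tx": -0.005,"ty": 0,"tz": 0,"wx": 0,"wy": 0,"wz": 0},{"gripper": 0.4,"tx": 0,"ty": 0,"tz": 0,"wx": 0,"wy": 0,"wz": 1.358},{"gripper": 0.4,"tx": 0,"ty": 0,"tz": 0,"wx": 0,"wy": 0,"wz": 1.358},{"gripper": 0.4,"tx": 0,"ty": 0,"tz": 0,"wx": 0,"wy": 0,"wz": 1.358},{"gripper": 0.4,"tx": 0,"ty": 0,"tz": 0,"wx": 0,"wy": 0,"wz": 1.358},{"gripper": 0.4,"tx": 0,"ty": 0,"tz": 0,"wx": 0,"wy": 0,"wz": 1.358},{"gripper": 0.4,"tx": 0,"ty": 0,"tz": 0,"wx": 0,"wy": 0,"wz": 1.358},{"gripper": 0.4,"tx": 0,"ty": 0,"tz": 0,"wx": 0,"wy": 0,"wz": 1.358},{"gripper": 0.4,"tx": 0,"ty": 0,"tz": 0,"wx": 0,"wy": 0,"wz": 1.358},{"gripper": 0.4,"tx": 0,"ty": 0,"tz": 0.03,"wx": 0,"wy": 0,"wz": 0},{"gripper": 0.4,"tx": 0,"ty": 0,"tz": 0.03,"wx": 0,"wy": 0,"wz": 0},{"gripper": 0.4,"tx": 0,"ty": 0,"tz": 0.03,"wx": 0,"wy": 0,"wz": 0},{"gripper": 0.4,"tx": 0,"ty": 0,"tz": 0.03,"wx": 0,"wy": 0,"wz": 0},{"gripper": 0.4,"tx": 0,"ty": 0,"tz": 0.015,"wx": 0,"wy": 0,"wz": 0},{"gripper": 0.4,"tx": 0,"ty": 0,"tz": 0.015,"wx": 0,"wy": 0,"wz": 0},{"gripper": 0.4,"tx": 0,"ty": 0,"tz": 0.006,"wx": 0,"wy": 0,"wz": 0},{"gripper": 0.4,"tx": 0,"ty": 0,"tz": 0,"wx": 0,"wy": 0,"wz": 0}])

```text
time_s: 11.7
eef_pos: [473.9, -85.0, 68.8]
orientation: [0.945, 0.326, -0.0, -0.0]
force: [-0.7, -1.1, 0.2]
width: 34.3
grip_force: 0.0
```

```bash
python3 - <<'E'
from h import *
rep()
im,w=cloud('wrist'); cv2.imwrite('pics/w5.png',im)
E
```

```text
11.7 unit pos [  0.6 -31.   68.8] axes in unit [[0.812, 0.583, -0.0], [0.583, -0.812, 0.0], [-0.0, -0.0, -1.0]] q [-0.23 -0.22  2.04  0.    1.31  0.68] F [-0.7 -1.1  0.2]
```

View pics/w5.png

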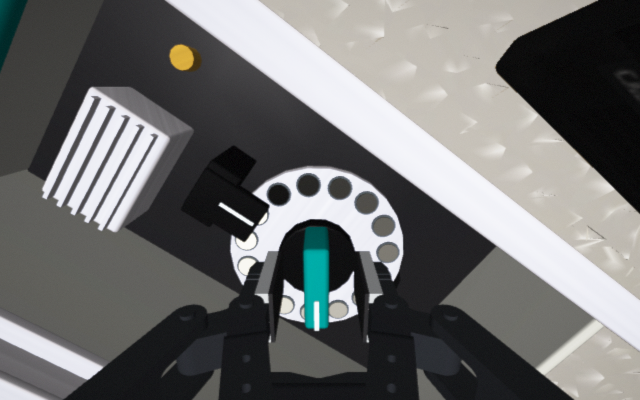

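The knob sits centred and aligned between the pads (column 316). I'll grip and turn 72° clockwise.

Call:
apply_moves(steps=[{"gripper": 0,"tx": 0.001,"ty": -0.001,"tz": 0,"wx": 0,"wy": 0,"wz": 0},{"gripper": 0,"tx": 0,"ty": 0,"tz": 0,"wx": 0,"wy": 0,"wz": 0},{"gripper": 0,"tx": 0,"ty": 0,"tz": 0,"wx": 0,"wy": 0,"wz": 0},{"gripper": 0,"tx": 0,"ty": 0,"tz": 0,"wx": 0,"wy": 0,"wz": 0},{"gripper": 0,"tx": 0,"ty": 0,"tz": 0,"wx": 0,"wy": 0,"wz": 0},{"gripper": 0,"tx": 0,"ty": 0,"tz": 0,"wx": 0,"wy": 0,"wz": 0}], squeeze=40)

```text
time_s: 12.35
eef_pos: [474.5, -83.3, 70.0]
orientation: [0.945, 0.327, 0.001, 0.0]
force: [-2.4, 3.7, 5.8]
width: 10.3
grip_force: 41.4
```

Call:
apply_moves(steps=[{"gripper": 0,"tx": 0,"ty": 0,"tz": 0,"wx": 0,"wy": 0,"wz": 1.0},{"gripper": 0,"tx": 0,"ty": 0,"tz": 0,"wx": 0,"wy": 0,"wz": 1.0},{"gripper": 0,"tx": 0,"ty": 0,"tz": 0,"wx": 0,"wy": 0,"wz": 1.0},{"gripper": 0,"tx": 0,"ty": 0,"tz": 0,"wx": 0,"wy": 0,"wz": 1.0},{"gripper": 0,"tx": 0,"ty": 0,"tz": 0,"wx": 0,"wy": 0,"wz": 1.0},{"gripper": 0,"tx": 0,"ty": 0,"tz": 0,"wx": 0,"wy": 0,"wz": 1.0},{"gripper": 0,"tx": 0,"ty": 0,"tz": 0,"wx": 0,"wy": 0,"wz": 1.0},{"gripper": 0,"tx": 0,"ty": 0,"tz": 0,"wx": 0,"wy": 0,"wz": 1.0},{"gripper": 0,"tx": 0,"ty": 0,"tz": 0,"wx": 0,"wy": 0,"wz": 1.0},{"gripper": 0,"tx": 0,"ty": 0,"tz": 0,"wx": 0,"wy": 0,"wz": 1.0},{"gripper": 0,"tx": 0,"ty": 0,"tz": 0,"wx": 0,"wy": 0,"wz": 1.0},{"gripper": 0,"tx": 0,"ty": 0,"tz": 0,"wx": 0,"wy": 0,"wz": 1.0},{"gripper": 0,"tx": 0,"ty": 0,"tz": 0,"wx": 0,"wy": 0,"wz": 1.0},{"gripper": 0,"tx": 0,"ty": 0,"tz": 0,"wx": 0,"wy": 0,"wz": 1.0},{"gripper": 0,"tx": 0,"ty": 0,"tz": 0,"wx": 0,"wy": 0,"wz": 0.4},{"gripper": 0,"tx": 0,"ty": 0,"tz": 0,"wx": 0,"wy": 0,"wz": 0},{"gripper": 0,"tx": 0,"ty": 0,"tz": 0,"wx": 0,"wy": 0,"wz": 0},{"gripper": 0,"tx": 0,"ty": 0,"tz": 0,"wx": 0,"wy": 0,"wz": 0}])

```text
time_s: 14.15
eef_pos: [474.6, -84.8, 70.0]
orientation: [0.957, -0.292, 0.001, 0.001]
force: [-1.3, -12.1, 3.9]
width: 10.1
grip_force: 41.7
```

```bash
python3 - <<'E'
from h import *
rep(); print(state()['torque'])
E
```

```text
14.15 unit pos [  1.3 -30.9  70. ] axes in unit [[0.806, -0.592, 0.002], [-0.592, -0.806, -0.003], [0.003, 0.002, -1.0]] q [-0.23 -0.22  2.04 -0.    1.31  1.94] F [ -1.3 -12.1   3.9]
[-2.04238978  0.17531341  0.0210227 ]
```

Turned 72°; release gently, rise straight up and check.

Call:
apply_moves(steps=[{"gripper": 0.4,"tx": 0,"ty": 0,"tz": 0,"wx": 0,"wy": 0,"wz": 0},{"gripper": 0.4,"tx": 0,"ty": 0,"tz": 0,"wx": 0,"wy": 0,"wz": 0},{"gripper": 0.4,"tx": 0,"ty": 0,"tz": 0,"wx": 0,"wy": 0,"wz": 0},{"gripper": 0.4,"tx": 0,"ty": 0,"tz": 0,"wx": 0,"wy": 0,"wz": 0},{"gripper": 0.4,"tx": 0,"ty": 0,"tz": 0,"wx": 0,"wy": 0,"wz": 0},{"gripper": 0.4,"tx": 0,"ty": 0,"tz": -0.015,"wx": 0,"wy": 0,"wz": 0},{"gripper": 0.4,"tx": 0,"ty": 0,"tz": -0.03,"wx": 0,"wy": 0,"wz": 0},{"gripper": 0.4,"tx": 0,"ty": 0,"tz": -0.03,"wx": 0,"wy": 0,"wz": 0},{"gripper": 0.4,"tx": 0,"ty": 0,"tz": -0.03,"wx": 0,"wy": 0,"wz": 0},{"gripper": 0.4,"tx": 0,"ty": 0,"tz": -0.03,"wx": 0,"wy": 0,"wz": 0},{"gripper": 0.4,"tx": 0,"ty": 0,"tz": -0.03,"wx": 0,"wy": 0,"wz": 0},{"gripper": 0.4,"tx": 0,"ty": 0,"tz": 0,"wx": 0,"wy": 0,"wz": 0}])

```text
time_s: 15.35
eef_pos: [475.0, -83.6, 239.4]
orientation: [0.957, -0.291, 0.003, -0.0]
force: [0.5, 0.5, 0.0]
width: 34.2
grip_force: 0.0
```

```bash
python3 - <<'E'
from h import *
rep()
im,w=cloud('wrist')
hsv=cv2.cvtColor(im,cv2.COLOR_BGR2HSV)
t=(hsv[...,0]>78)&(hsv[...,0]<102)&(hsv[...,1]>90)&(w[...,2]>76)&(w[...,2]<90)
n,l,st,_=cv2.connectedComponentsWithStats(t.astype(np.uint8))
for k in range(1,n):
    if st[k,4]>100:
        p=w[l==k]; print(st[k],np.round(np.median(p,0),1),cv2.minAreaRect(p[:,:2].astype(np.float32)))
a,w=cloud('scene')
for n in ['push_bar','ridge','slide_box','mirror_mount','lens_tube']:
    for r in nets.spot_point('scene',n)[:1]: print(n,np.round(r['centre'],1),round(r['conf'],2))
cv2.imwrite('pics/m6.png',np.hstack([cv2.resize(a[100:300,220:440],(440,400)),cv2.copyMakeBorder(cv2.resize(im,(360,225)),0,175,0,0,0)]))
E
```

```text
15.35 unit pos [  1.8 -29.7 239.4] axes in unit [[0.806, -0.592, 0.006], [-0.592, -0.806, -0.002], [0.006, -0.002, -1.0]] q [-0.23 -0.32  1.84  0.    1.61  1.94] F [0.5 0.5 0. ]
[315 163  12  42 443] [475.6 -85.8  79.5] ((473.2113952636719, -84.22731018066406), (10.261195182800293, 39.380367279052734), 55.91813659667969)
push_bar [472.9  41.5 112.6] 0.83
ridge [465.9  42.4 216.8] 0.92
slide_box [426.  139.6  -2.7] 0.73
mirror_mount [ 452.6 -279.5    2.4] 0.73
lens_tube [ 5.036e+02 -2.233e+02  1.000e-01] 0.78
```

View pics/m6.png

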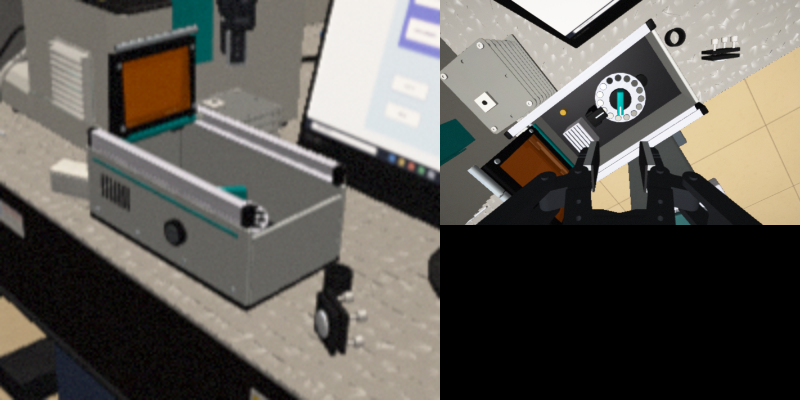

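The cover stands upright (bar at y of about 94). The knob bar is at -34.1° in world against -33.6° expected, which is stop 3. The small things haven't moved and the robot is clear.

```bash
python3 -c "
from rig import robot
print(robot.close_job())"
```

```text
the job is handed in; nothing more can be done
None
```

The job is handed in (no verdict came back): the cover is folded against its hard stop, the filter wheel sits at its third stop by the camera check, and the robot is clear with the small things unmoved.

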